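Open the push-and-turn tub of kettle descaling tablets

ROBOT

A 7-joint arm with a two-finger parallel gripper is mounted at the origin on a cart in front of the work surface, level with it; the furniture and walls round the work are solid. World frame = base frame: x ahead of the robot, y to its left, z up, the work surface at z = 0. Lengths are in m, angles in rad, forces in N, time in s.
With the tool pointing down it reaches from about 0.35 to 0.9 m from the base axis. Payload 8.1 kg.
Tool frame: the origin (TCP) lies on the centre line of the jaws, within the pads' length; the fingertips stand 14 mm ahead of it and the grasp point (between the pads) lies 5 mm behind it (arm.tip_reach is the distance from the TCP to the fingertips, in m); z points along the fingers, y is the direction in which the jaws open and shut (so a half turn about z gives the same grasp; the last joint's range is limited). The gripper opens to 92 mm and grips with 3 to 60 N. Pads are 19 mm wide; open, the fingers measure 130 mm over their backs; the gripper's body (75 mm by 190 mm) begins 47 mm behind the grasp point.
Start: joints at [1.076, 0.434, 0.025, 1.573, -0.012, 1.134, -0.075], TCP at [0.239, -0.578, 0.241] pointing down, gripper open.
Joint ranges: [-2.62, 2.62], [-0.44, 2.09], [-1.27, 1.32], [0.08, 2.57], [-1.32, 4.46], [0.12, 2], [-2.74, 2.74]. Speed limits (rad/s): [2.22, 2.22, 3.01, 3.01, 3.14, 3.14, 3.14].

INTERFACE

Orientations are given as a rotation vector (axis times angle).
In Python, from cell import sensors, vision, arm, nets gives the robot as it stands.
- The arm moves only by the shell command python3 -m handwheel 'ROWS' [FORCE]. ROWS is JSON, a list of rows, each an object of numbers: "tx", "ty", "tz": the shift along the tool's x, y, z in cm; "wx", "wy", "wz": the turn, a rotation vector about the tool's x, y, z in degrees; "claw": the opening, from 0 (shut) to 1 (fully open). A call has 1 to 12 rows; each row is the pose to reach, as a shift and turn from the pose commanded when the call began, along the tool's axes at that moment; what a row does not reach only later rows make up. A row lasts 1/12 s, in which the tool goes at most 41.7 mm and 7.16 degrees, less where a joint would pass 70% of its speed; a pose out of reach is approached as far as the arm can. A call with a gripper value outside its range is refused whole. The fingers move at their own pace and stop on an object; FORCE is the grip in N (left out, the last holds). Time passes only in rows, so rows that repeat a pose let the fingers close. It gives the time, the measured TCP pose, the force and the opening at its end, in the units of the state.
- sensors.observe(): the state, without advancing time (a new reading comes with each control period).
- vision.get_image(name): name is "scene" or "top" or "wrist"; returns (picture, depth): 400x640x3 uint8, blue, green, red; 400x640 float32, m along the optical axis (not along the pixel's ray), 0 where there is no reading.
- vision.camera_model(name): a dict with "K" (3x3 intrinsics, pixels), "xyz" and "attitude" of the camera in the world; the wrist camera has in their place "hand_eye" (4x4, takes a point from camera to tool coordinates, whose origin is the TCP and whose axes are the flange's). Camera axes: x right, y down, z forward; pixel columns grow to the right and rows downward; lengths in m; the calibration is good to about 2 mm. The wrist camera is an equidistant fisheye: a pixel r from the principal point sees the ray r / f radians off the axis. A picture is of the moment at which its call begins: read the wrist's pose just before it. camera_model takes no time and is no camera call.
- arm.sign_off(): hands the job in, once; it reports no verdict.
Trained networks look in the newest picture that a camera, given by its name, has taken for a name from the list of things; names that differ only in an ending like _2 or _b are one class to them, and where a whole thing is asked for, a point or a joint stands for the part that bears it (a point fixed in the world has none). Each returns a list of dicts, best first, with "score" (0 to 1); they miss things now and then, are a little off and sometimes report something else, mostly with a low value. They report only what shows in the picture. A call takes as long as a camera call. They do not tell look-alikes from the thing itself.
- nets.cut_out(label, camera): "region" (400x640 bool, what is visible of it) and "uv" ([column, row] in pixels, amid what is visible of it).
The state is a dict: "clock": time; "joints": joint angles; "dq": joint speeds; "joint_efforts": joint torques, N m; "position": TCP position; "ee_rot": TCP orientation; "force": force on the tool from outside, world axes, zero at the start; "ft_torque": the same for the moment, N m; "width": opening from 0.0 (shut) to 1.0 (fully open).
Only numpy, scipy, OpenCV 4.12 (cv2) and the standard library are available. Lean on these libraries where they do the work, as an engineer would, in place of code of your own. Each camera call takes 0.05 s, during which the arm holds its last target.

TASK

The kettle is due for descaling. Open the white tub of tablets: its child-resistant cap spins idly unless it is pushed down, so push it down until its lugs catch, keep it down while you turn it anticlockwise to the open stop, then lift it off and set it down flat on the free worktop beside the tub. Feel your way: lean on the cap with no more than about 4 kg, do not drag, twist or tip the tub from where it stands (it is not fixed), and leave the other things alone.

Things in the scene. Friction and masses are not known exactly. Their poses are not given: they have to be found in the camera images.
- descaler_tub: The square white plastic tub, 100 x 100 mm and 104 mm high, then a low round shoulder to 112 mm and a round neck (rim at 144 mm) under the cap; 1.1 to 1.6 kg, loose on the worktop. Origin at the centre of its underside, z up; the neck is central.
- tub_corner (a point): One upper corner of the tub's square body, 48 mm from the centre along its x and its y, 104 mm up.
- cap_grip (a point): Cap: ribbed round grey shell, 65 mm in diameter, 30 mm high; the point is on its axis, half-way up (15 mm under its flat top), z up. The white inner cap reaches 6 mm below the shell, so on a surface this point stands 21 mm up. 60 g in all. Grip the ribs from above; 14 mm are free from the shell down to the shoulder. Anticlockwise from above (+z) opens.
- cap_top (a point): Centre of the cap's flat top. The shell sinks on a spring of 2.5 N/mm, 5 mm (12.5 N, then it is nearly solid). After 3 mm (7.5 N) its six teeth meet those of the inner cap, at an angle that no pose tells: if tooth stands on tooth they drop in only after some turning, so follow the cap down and keep about 15 N on it. Less than 10 N lets the teeth ride over.
- neck_rim (a point): Centre of the neck's rim, 144 mm above the tub's underside. Pushed home, the shell turns 0 to 60 degrees idly (under 0.05 N m), then 35 to 60 more with the inner cap (0.1 to 0.25 N m) to the open stop, where torque shoots up; past some 0.8 N m the tub turns too. Only in the last 15 degrees before the stop are the inner lugs clear of the neck's tabs: let the push off there and lift.
- tea_carton: Bystander: red-brown carton 102 x 53 x 60 mm, origin at the centre of its underside.
- green_carton: Bystander: green carton 107 x 55 x 52 mm, origin at the centre of its underside.
- paprika_jar: Bystander: glass spice jar with a red cap, 42 mm in diameter, 108 mm high, origin at the centre of its underside.
- salt_box: Bystander: upright carton 46 x 67 x 143 mm, origin at the centre of its underside.
- mug: Bystander: white mug, 80 mm in diameter, 92 mm high, the handle reaches 70 mm from the axis; origin at the centre of its underside.
Things that resemble listed ones, but are neither listed nor needed, are in the scene too. What is meant by the part that bears cap_grip is not purple or turquoise, and is the larger of those in its own colour.

How it is judged:
By the outcome, as a careful person would: the job done as asked, in the order asked, and still so for the second after the job is handed in, with the robot touching nothing.
It also fails if it takes over 51 s, if anything falls off the work surface, if the arm or the gripper's body presses on something with over 40 N, if the wrist force passes 120 N, or if a joint passes its speed limit or range.

## Working session

There is one attempt and no reset: what is moved stays moved. The work goes in short steps, Python scripts to look and compute and a shell command to move; the robot and the scene stay as the last step left them, time stands still between calls to the robot, and variables do not carry over. Pictures are saved under pics/ and viewed, and the job is handed in when it is done.

```bash
ls; mkdir -p pics; cat > h.py <<'E'
import numpy as np,cv2
from scipy.spatial.transform import Rotation as R
from cell import sensors,vision,arm,nets
def cam(n):
    m=vision.camera_model(n); return m
E
python3 - <<'E'
from h import *
for n in ("scene","top"):
    im,d=vision.get_image(n); cv2.imwrite(f"pics/{n}0.png",im); np.save(f"{n}0.npy",d)
    print(vision.camera_model(n))
print(vision.camera_model("wrist"))
print(sensors.observe())
E
```

```text
pics
{'K': array([[392.92644559,   0.        , 327.4879884 ],
       [  0.        , 392.92644559, 197.96132264],
       [  0.        ,   0.        ,   1.        ]]), 'xyz': array([ 0.2418698 , -0.506039  ,  0.77323808]), 'attitude': array([-2.30147315,  0.66122879, -0.24085809])}
{'K': array([[500.09156523,   0.        , 319.05927048],
       [  0.        , 500.09156523, 200.99936255],
       [  0.        ,   0.        ,   1.        ]]), 'xyz': array([0.31519203, 0.02942543, 1.2662239 ]), 'attitude': array([-2.13864202,  2.06554311, -0.22859952])}
{'K': array([[309.70691629,   0.        , 322.54176434],
       [  0.        , 309.70691629, 202.90862568],
       [  0.        ,   0.        ,   1.        ]]), 'hand_eye': array([[ 2.57879645e-04, -9.55112666e-01, -2.96242685e-01,
         8.06617890e-02],
       [ 9.99999953e-01,  1.96718441e-04,  2.36263585e-04,
         4.42282278e-05],
       [-1.67381943e-04, -2.96242732e-01,  9.55112672e-01,
        -1.44241979e-01],
       [ 0.00000000e+00,  0.00000000e+00,  0.00000000e+00,
         1.00000000e+00]])}
{'clock': 0.1, 'joints': array([ 1.07636408,  0.43515911,  0.02496214,  1.5740015 , -0.01162154,
        1.13402607, -0.07508743]), 'dq': array([-0.00011029, -0.00088071, -0.0001192 , -0.00131326, -0.0010719 ,
       -0.0007654 ,  0.00070213]), 'joint_efforts': array([ 3.96025629e-03, -6.69126034e+01,  9.89037193e-01, -3.15144861e+01,
       -6.02786243e-02,  3.73723812e-02,  6.33134573e-05]), 'position': array([ 0.23846982, -0.57723204,  0.24002149]), 'ee_rot': array([-3.08014033e+00, -6.11201434e-01,  6.06916548e-04]), 'force': array([ 0.45702231, -0.13909991, -0.08629526]), 'ft_torque': array([-0.02182216,  0.04441931, -0.00405425]), 'width': 0.9996070933730533}
```

View pics/scene0.png

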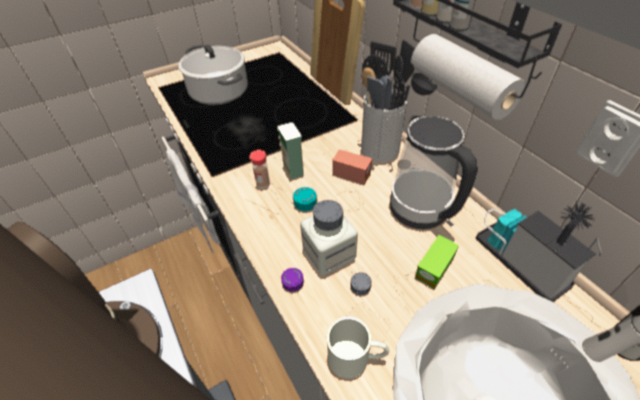

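View pics/top0.png

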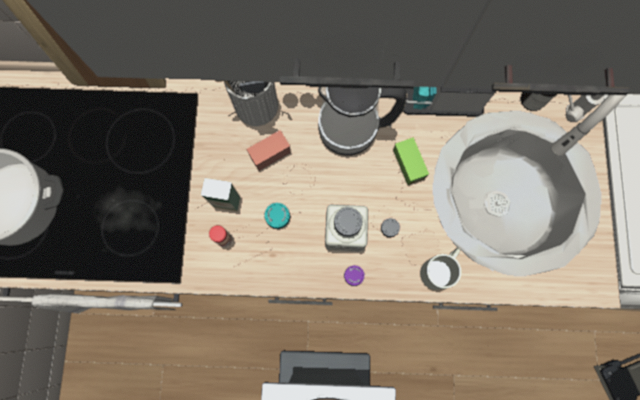

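Candidates in the scene picture: the grey cap on the tub (328,214), a turquoise cap (305,199), a purple cap (292,279) and a small grey cap (361,284). By the description it should be the large grey one on the white tub. I'll check that in a crop and measure it.

```bash
cat >> h.py <<'E'
def cloud(n,d):
    m=vision.camera_model(n);K=m["K"];v,u=np.mgrid[:400,:640]
    P=np.stack([(u-K[0,2])/K[0,0]*d,(v-K[1,2])/K[1,1]*d,d],-1)
    return P@R.from_rotvec(m["attitude"]).as_matrix().T+m["xyz"]
E
python3 - <<'E'
from h import *
for n in ("scene","top"):
    im=cv2.imread(f"pics/{n}0.png"); d=np.load(f"{n}0.npy"); P=cloud(n,d)
    sl=(slice(170,310),slice(260,400))
    if n=="top": sl=(slice(180,290),slice(250,420))
    cv2.imwrite(f"pics/{n}crop.png",cv2.resize(im[sl],None,fx=4,fy=4))
    vision.get_image(n)
    for lab in ["descaler_tub","cap_grip","tea_carton","green_carton","paprika_jar","salt_box","mug"]:
        for r in nets.cut_out(lab,n)[:5]:
            if r["score"]<.3: continue
            q=P[r["region"]&(d>0)]; z=np.percentile(q[:,2],95); t=q[q[:,2]>z-.012]
            mm=(t.min(0)+t.max(0))/2
            print(n,lab,round(r["score"],2),np.round(r["uv"]),"ztop",z.round(3),"mid",mm[:2].round(3),"ext",(t.max(0)-t.min(0))[:2].round(3))
    for uv in [(350,295),(300,250),(480,290)]: print(uv,P[uv[1],uv[0]].round(3))
E
```

```text
scene descaler_tub 0.77 [329. 245.] ztop 0.111 mid [ 0.522 -0.031] ext [0.097 0.098]
scene cap_grip 0.89 [330. 213.] ztop 0.159 mid [ 0.521 -0.031] ext [0.062 0.066]
scene cap_grip 0.87 [293. 280.] ztop 0.029 mid [ 0.411 -0.055] ext [0.048 0.049]
scene cap_grip 0.66 [361. 283.] ztop 0.028 mid [ 0.535 -0.144] ext [0.046 0.046]
scene cap_grip 0.56 [302. 199.] ztop 0.038 mid [0.555 0.141] ext [0.065 0.064]
scene tea_carton 0.69 [350. 164.] ztop 0.061 mid [0.722 0.168] ext [0.093 0.105]
scene green_carton 0.63 [433. 261.] ztop 0.053 mid [ 0.707 -0.195] ext [0.115 0.084]
scene paprika_jar 0.63 [261. 170.] ztop 0.108 mid [0.492 0.271] ext [0.039 0.039]
scene salt_box 0.74 [292. 146.] ztop 0.143 mid [0.589 0.276] ext [0.047 0.07 ]
scene mug 0.61 [351. 346.] ztop 0.091 mid [ 0.426 -0.26 ] ext [0.084 0.079]
scene mug 0.5 [292. 150.] ztop 0.143 mid [0.589 0.276] ext [0.046 0.07 ]
(350, 295) [ 0.503 -0.15   0.001]
(300, 250) [0.469 0.015 0.   ]
(480, 290) [ 0.746 -0.295  0.01 ]
top descaler_tub 0.62 [346. 234.] ztop 0.113 mid [ 0.522 -0.028] ext [0.099 0.097]
top cap_grip 0.82 [392. 226.] ztop 0.031 mid [ 0.535 -0.142] ext [0.044 0.044]
top cap_grip 0.77 [348. 219.] ztop 0.161 mid [ 0.523 -0.028] ext [0.065 0.063]
top cap_grip 0.65 [277. 215.] ztop 0.04 mid [0.555 0.145] ext [0.064 0.061]
top cap_grip 0.63 [345. 237.] ztop 0.113 mid [ 0.522 -0.029] ext [0.099 0.098]
top cap_grip 0.43 [268. 152.] ztop 0.064 mid [0.723 0.173] ext [0.093 0.109]
top tea_carton 0.93 [270. 152.] ztop 0.064 mid [0.723 0.17 ] ext [0.093 0.104]
top green_carton 0.56 [410. 160.] ztop 0.055 mid [ 0.708 -0.193] ext [0.112 0.083]
top paprika_jar 0.68 [223. 236.] ztop 0.112 mid [0.49  0.275] ext [0.036 0.041]
top salt_box 0.93 [221. 192.] ztop 0.146 mid [0.59  0.278] ext [0.048 0.068]
top mug 0.56 [441. 268.] ztop 0.093 mid [ 0.426 -0.259] ext [0.082 0.08 ]
(350, 295) [ 0.363 -0.045  0.002]
(300, 250) [ 0.471  0.084 -0.001]
(480, 290) [ 0.386 -0.368  0.003]
```

View pics/scenecrop.png

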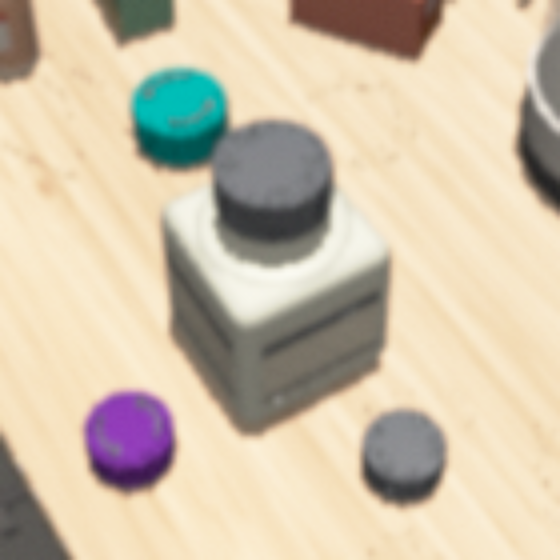

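View pics/topcrop.png

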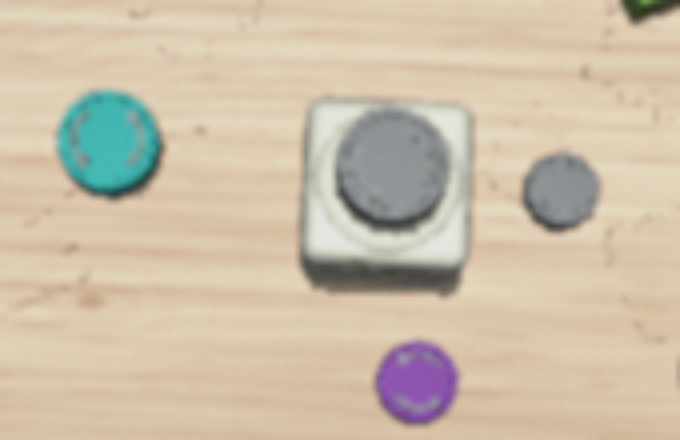

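The crops confirm it. The large grey cap sits on the tub (scene 330,213; top 348,219), with its diameter measuring about 65 mm. The grey look-alike on the worktop (361,284) is only about 46 mm across. The cap's centre is near (0.522, -0.030) with its top at about 0.160. Next I work out the approach shift.

```bash
cat >> h.py <<'E'
def shift(target):
    s=sensors.observe(); M=R.from_rotvec(s["ee_rot"]).as_matrix()
    return (M.T@(np.array(target)-s["position"])*100).round(2)
def st():
    s=sensors.observe(); M=R.from_rotvec(s["ee_rot"]).as_matrix()
    print("t",round(s["clock"],2),"p",s["position"].round(4),"yaw",np.degrees(np.arctan2(M[1,0],M[0,0])).round(1),"tilt",M[:,2].round(3),"q",s["joints"].round(2),"F",s["force"].round(1),"T",s["ft_torque"].round(2),"w",round(s["width"],3))
E
python3 - <<'E'
from h import *
st(); print(shift([.522,-.03,.22]))
E
```

```text
t 0.9 p [ 0.2387 -0.5777  0.2408] yaw 22.4 tilt [ 0. -0. -1.] q [ 1.08  0.43  0.02  1.57 -0.01  1.13 -0.08] F [-0.5 -0.4 -0.4] T [-0.02  0.01 -0.05] w 1.001
[ 47.1  -39.8    2.07]
```

```bash
python3 -m handwheel '[{"tx":3.9,"ty":-3.3,"tz":0},{"tx":7.9,"ty":-6.6,"tz":0},{"tx":11.8,"ty":-10,"tz":0},{"tx":15.7,"ty":-13.3,"tz":0},{"tx":19.6,"ty":-16.6,"tz":0},{"tx":23.5,"ty":-19.9,"tz":0},{"tx":27.5,"ty":-23.2,"tz":0},{"tx":31.4,"ty":-26.5,"tz":0},{"tx":35.3,"ty":-29.8,"tz":0},{"tx":39.2,"ty":-33.2,"tz":0},{"tx":43.2,"ty":-36.5,"tz":0.5},{"tx":47.1,"ty":-39.8,"tz":1}]'
python3 -c "
from h import *
st(); print(shift([.522,-.03,.2]))"
```

```text
t 0.9 p [ 0.2387 -0.5777  0.2408] yaw 22.4 tilt [ 0. -0. -1.] q [ 1.08  0.43  0.02  1.57 -0.01  1.13 -0.08] F [-0.5 -0.4 -0.4] T [-0.02  0.01 -0.05] w 1.001
[ 47.1  -39.8    4.07]invalid input
```

```bash
python3 -m handwheel '[{"tx":3,"ty":-2.5,"tz":0,"wx":0,"wy":0,"wz":0,"claw":1}]'
python3 -c "
from h import *
st()"
```

```text
clock: 0.98
position: [0.2517, -0.5485, 0.2404]
ee_rot: [3.081, 0.597, -0.006]
force: [-1.1, -0.2, 0.3]
width: 0.998
t 0.98 p [ 0.2517 -0.5485  0.2404] yaw 21.9 tilt [-0.003 -0.004 -1.   ] q [ 1.03  0.4   0.02  1.63 -0.    1.11 -0.13] F [-1.1 -0.2  0.3] T [-0.06  0.05  0.01] w 0.998
```

All the keys are needed in every row.

```bash
python3 -m handwheel '[{"tx":44,"ty":-37.3,"tz":1,"wx":0,"wy":0,"wz":0,"claw":1},{"tx":44,"ty":-37.3,"tz":1,"wx":0,"wy":0,"wz":0,"claw":1},{"tx":44,"ty":-37.3,"tz":1,"wx":0,"wy":0,"wz":0,"claw":1},{"tx":44,"ty":-37.3,"tz":1,"wx":0,"wy":0,"wz":0,"claw":1},{"tx":44,"ty":-37.3,"tz":1,"wx":0,"wy":0,"wz":0,"claw":1},{"tx":44,"ty":-37.3,"tz":1,"wx":0,"wy":0,"wz":0,"claw":1},{"tx":44,"ty":-37.3,"tz":1,"wx":0,"wy":0,"wz":0,"claw":1},{"tx":44,"ty":-37.3,"tz":1,"wx":0,"wy":0,"wz":0,"claw":1},{"tx":44,"ty":-37.3,"tz":1,"wx":0,"wy":0,"wz":0,"claw":1},{"tx":44,"ty":-37.3,"tz":1,"wx":0,"wy":0,"wz":0,"claw":1},{"tx":44,"ty":-37.3,"tz":1,"wx":0,"wy":0,"wz":0,"claw":1},{"tx":44,"ty":-37.3,"tz":1,"wx":0,"wy":0,"wz":0,"claw":1}]'
python3 -c "
from h import *
st(); print(shift([.522,-.03,.2]))"
```

```text
clock: 1.98
position: [0.4865, -0.0968, 0.2324]
ee_rot: [3.081, 0.611, 0.001]
force: [1.2, -0.6, -0.1]
width: 0.997
t 1.98 p [ 0.4865 -0.0968  0.2324] yaw 22.4 tilt [ 0.001 -0.    -1.   ] q [ 0.3   0.25 -0.25  1.88  0.07  1.02 -1.17] F [ 1.2 -0.6 -0.1] T [-0.09 -0.06 -0.06] w 0.997
[ 5.83 -4.83  3.24]
```

```bash
python3 -m handwheel '[{"tx":5.5,"ty":-4.6,"tz":2.2,"wx":0,"wy":0,"wz":0,"claw":1},{"tx":5.5,"ty":-4.6,"tz":2.2,"wx":0,"wy":0,"wz":0,"claw":1},{"tx":5.5,"ty":-4.6,"tz":2.2,"wx":0,"wy":0,"wz":0,"claw":1},{"tx":5.5,"ty":-4.6,"tz":2.2,"wx":0,"wy":0,"wz":0,"claw":1},{"tx":5.5,"ty":-4.6,"tz":2.2,"wx":0,"wy":0,"wz":0,"claw":1}]'
python3 - <<'E'
from h import *
st(); print(shift([.522,-.03,.145]))
s=sensors.observe()
im,d=vision.get_image("wrist"); cv2.imwrite("pics/wrist1.png",im)
m=vision.camera_model("wrist");K=m["K"];v,u=np.mgrid[:400,:640]
x=(u-K[0,2])/K[0,0];y=(v-K[1,2])/K[1,1];th=np.hypot(x,y);k=np.where(th>1e-6,np.tan(np.minimum(th,1.4))/np.maximum(th,1e-6),1)
Pc=np.stack([x*k*d,y*k*d,d],-1)
H=m["hand_eye"];Pt=Pc@H[:3,:3].T+H[:3,3]
P=Pt@R.from_rotvec(s["ee_rot"]).as_matrix().T+s["position"]
ok=(d>0)&(np.hypot(P[...,0]-.522,P[...,1]+.03)<.06)
q=P[ok&(P[...,2]>.145)&(P[...,2]<.17)]
print(len(q),np.percentile(q[:,2],[5,50,95]).round(4),((q.min(0)+q.max(0))/2).round(4),(q.max(0)-q.min(0)).round(4))
t=q[q[:,2]>np.median(q[:,2])-.004]
(c,r)=cv2.minEnclosingCircle(t[:,:2].astype(np.float32)); print("circle",np.round(c,4),round(r,4))
q=P[ok&(P[...,2]>.095)&(P[...,2]<.112)]; print("body",((q.min(0)+q.max(0))/2).round(4),cv2.minAreaRect(q[:,:2].astype(np.float32)))
E
```

```text
clock: 2.4
position: [0.5189, -0.0359, 0.21]
ee_rot: [3.081, 0.611, -0.001]
force: [0.5, -0.9, -0.2]
width: 0.999
t 2.4 p [ 0.5189 -0.0359  0.21  ] yaw 22.4 tilt [-0.001 -0.001 -1.   ] q [ 0.19  0.32 -0.28  1.85  0.1   0.99 -1.32] F [ 0.5 -0.9 -0.2] T [-0.03 -0.04 -0.03] w 0.999
[ 0.52 -0.43  6.5 ]
6617 [0.156  0.1581 0.1592] [ 0.5238 -0.03    0.1528] [0.0651 0.0649 0.0156]
circle [ 0.5233 -0.0301] 0.033
body [ 0.525  -0.03    0.1035] ((0.5251348614692688, -0.029958616942167282), (0.10064810514450073, 0.09769856184720993), 89.45265197753906)
```

View pics/wrist1.png

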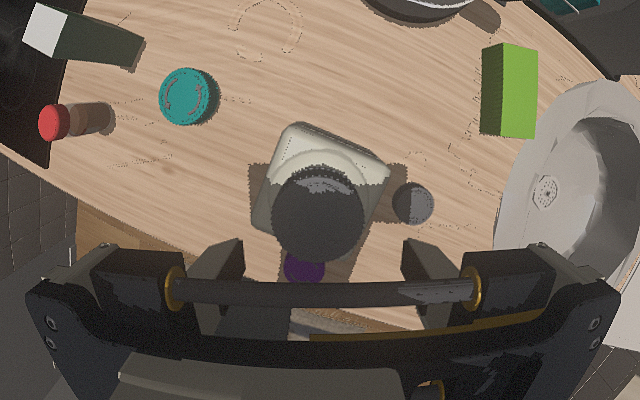

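The wrist picture shows the grey cap (318,212) ahead between the open jaws, with the small grey cap at (413,203) and the purple cap at (304,266) clear of them. The cap axis is at (0.523, -0.030) and its top at 0.157, so I lower round it.

```bash
python3 -m handwheel '[{"tx":0.6,"ty":-0.4,"tz":0,"wx":0,"wy":0,"wz":0,"claw":1},{"tx":0.6,"ty":-0.4,"tz":1.5,"wx":0,"wy":0,"wz":0,"claw":1},{"tx":0.6,"ty":-0.4,"tz":3,"wx":0,"wy":0,"wz":0,"claw":1},{"tx":0.6,"ty":-0.4,"tz":4.5,"wx":0,"wy":0,"wz":0,"claw":1},{"tx":0.6,"ty":-0.4,"tz":6,"wx":0,"wy":0,"wz":0,"claw":1},{"tx":0.6,"ty":-0.4,"tz":7,"wx":0,"wy":0,"wz":0,"claw":1},{"tx":0.6,"ty":-0.4,"tz":7,"wx":0,"wy":0,"wz":0,"claw":1},{"tx":0.6,"ty":-0.4,"tz":7,"wx":0,"wy":0,"wz":0,"claw":1}]'
python3 - <<'E'
from h import *
st(); print(shift([.5232,-.03,.14]))
E
```

```text
clock: 3.12
position: [0.5231, -0.0297, 0.1402]
ee_rot: [3.082, 0.61, -0.001]
force: [-0.1, -0.1, 0.5]
width: 0.998
t 3.12 p [ 0.5231 -0.0297  0.1402] yaw 22.4 tilt [-0. -0. -1.] q [ 0.16  0.4  -0.27  1.92  0.14  0.84 -1.36] F [-0.1 -0.1  0.5] T [ 0.01 -0.01  0.01] w 0.998
[-0.    0.04  0.02]
```

```bash
python3 -m handwheel '[{"tx":0,"ty":0,"tz":0,"wx":0,"wy":0,"wz":0,"claw":0.74},{"tx":0,"ty":0,"tz":0,"wx":0,"wy":0,"wz":0,"claw":0.74},{"tx":0,"ty":0,"tz":0,"wx":0,"wy":0,"wz":0,"claw":0.74},{"tx":0,"ty":0,"tz":0,"wx":0,"wy":0,"wz":0,"claw":0.6},{"tx":0,"ty":0,"tz":0,"wx":0,"wy":0,"wz":0,"claw":0.6},{"tx":0,"ty":0,"tz":0,"wx":0,"wy":0,"wz":0,"claw":0.6},{"tx":0,"ty":0,"tz":0,"wx":0,"wy":0,"wz":0,"claw":0.6},{"tx":0,"ty":0,"tz":0,"wx":0,"wy":0,"wz":0,"claw":0.6}]' 5
python3 -c "
from h import *
st()"
```

```text
clock: 3.78
position: [0.5234, -0.0292, 0.1402]
ee_rot: [3.081, 0.611, 0.001]
force: [1.7, 0.1, 1.4]
width: 0.709
t 3.78 p [ 0.5234 -0.0292  0.1402] yaw 22.4 tilt [ 0. -0. -1.] q [ 0.16  0.4  -0.27  1.92  0.14  0.84 -1.36] F [1.7 0.1 1.4] T [-0.08 -0.11 -0.02] w 0.709
```

The width of 0.709 (65 mm) matches the cap. I grip harder and start pressing down.

```bash
python3 -m handwheel '[{"tx":0,"ty":0,"tz":0,"wx":0,"wy":0,"wz":0,"claw":0.6},{"tx":0,"ty":0,"tz":0,"wx":0,"wy":0,"wz":0,"claw":0.6},{"tx":0,"ty":0,"tz":0.1,"wx":0,"wy":0,"wz":0,"claw":0.6},{"tx":0,"ty":0,"tz":0.2,"wx":0,"wy":0,"wz":0,"claw":0.6},{"tx":0,"ty":0,"tz":0.3,"wx":0,"wy":0,"wz":0,"claw":0.6},{"tx":0,"ty":0,"tz":0.3,"wx":0,"wy":0,"wz":0,"claw":0.6},{"tx":0,"ty":0,"tz":0.3,"wx":0,"wy":0,"wz":0,"claw":0.6}]' 45
python3 -c "
from h import *
st()"
```

```text
clock: 4.37
position: [0.5234, -0.0292, 0.1375]
ee_rot: [3.081, 0.611, 0.001]
force: [-1.3, -0.1, 7.8]
width: 0.697
t 4.37 p [ 0.5234 -0.0292  0.1375] yaw 22.4 tilt [ 0.001 -0.    -1.   ] q [ 0.16  0.41 -0.27  1.92  0.14  0.83 -1.37] F [-1.3 -0.1  7.8] T [-0.09  0.16  0.05] w 0.697
```

```bash
python3 -m handwheel '[{"tx":0,"ty":0,"tz":0.05,"wx":0,"wy":0,"wz":0,"claw":0.6},{"tx":0,"ty":0,"tz":0.1,"wx":0,"wy":0,"wz":0,"claw":0.6},{"tx":0,"ty":0,"tz":0.1,"wx":0,"wy":0,"wz":0,"claw":0.6},{"tx":0,"ty":0,"tz":0.1,"wx":0,"wy":0,"wz":0,"claw":0.6}]'
python3 -c "
from h import *
st()"
```

```text
clock: 4.7
position: [0.5234, -0.0292, 0.1367]
ee_rot: [3.081, 0.611, 0.001]
force: [-1.2, -0.5, 9.7]
width: 0.701
t 4.7 p [ 0.5234 -0.0292  0.1367] yaw 22.4 tilt [ 0.001 -0.    -1.   ] q [ 0.16  0.41 -0.27  1.93  0.14  0.83 -1.37] F [-1.2 -0.5  9.7] T [-0.15  0.29  0.03] w 0.701
```

```bash
python3 -m handwheel '[{"tx":0,"ty":0,"tz":0.05,"wx":0,"wy":0,"wz":0,"claw":0.6},{"tx":0,"ty":0,"tz":0.1,"wx":0,"wy":0,"wz":0,"claw":0.6},{"tx":0,"ty":0,"tz":0.15,"wx":0,"wy":0,"wz":0,"claw":0.6},{"tx":0,"ty":0,"tz":0.15,"wx":0,"wy":0,"wz":0,"claw":0.6},{"tx":0,"ty":0,"tz":0.15,"wx":0,"wy":0,"wz":0,"claw":0.6}]'
python3 -c "
from h import *
st()"
```

```text
clock: 5.12
position: [0.5235, -0.0292, 0.1355]
ee_rot: [3.081, 0.611, 0.002]
force: [-3.2, 0.6, 13.5]
width: 0.699
t 5.12 p [ 0.5235 -0.0292  0.1355] yaw 22.4 tilt [ 0.001 -0.    -1.   ] q [ 0.16  0.41 -0.27  1.93  0.14  0.82 -1.37] F [-3.2  0.6 13.5] T [-0.05  0.66 -0.04] w 0.699
```

```bash
python3 -m handwheel '[{"tx":-0.04,"ty":-0.02,"tz":0.08,"wx":0,"wy":0,"wz":0,"claw":0.6},{"tx":-0.04,"ty":-0.02,"tz":0.12,"wx":0,"wy":0,"wz":0,"claw":0.6},{"tx":-0.04,"ty":-0.02,"tz":0.12,"wx":0,"wy":0,"wz":-3,"claw":0.6},{"tx":-0.04,"ty":-0.02,"tz":0.12,"wx":0,"wy":0,"wz":-6,"claw":0.6},{"tx":-0.04,"ty":-0.02,"tz":0.12,"wx":0,"wy":0,"wz":-9,"claw":0.6},{"tx":-0.04,"ty":-0.02,"tz":0.12,"wx":0,"wy":0,"wz":-12,"claw":0.6},{"tx":-0.04,"ty":-0.02,"tz":0.12,"wx":0,"wy":0,"wz":-15,"claw":0.6}]'
python3 -c "
from h import *
st()"
```

```text
clock: 5.7
position: [0.5243, -0.0291, 0.1354]
ee_rot: [2.973, 1.011, 0.006]
force: [-3.3, -0.2, 20.3]
width: 0.698
t 5.7 p [ 0.5243 -0.0291  0.1354] yaw 37.6 tilt [ 0.004 -0.    -1.   ] q [ 0.21  0.42 -0.33  1.92  0.18  0.83 -1.14] F [-3.3 -0.2 20.3] T [-0.1   0.56 -0.21] w 0.698
```

```bash
python3 -m handwheel '[{"tx":-0.05,"ty":-0.04,"tz":-0.03,"wx":0,"wy":0,"wz":-3,"claw":0.6},{"tx":-0.05,"ty":-0.04,"tz":-0.03,"wx":0,"wy":0,"wz":-6,"claw":0.6},{"tx":-0.05,"ty":-0.04,"tz":-0.03,"wx":0,"wy":0,"wz":-9,"claw":0.6},{"tx":-0.05,"ty":-0.04,"tz":-0.03,"wx":0,"wy":0,"wz":-12,"claw":0.6},{"tx":-0.05,"ty":-0.04,"tz":-0.03,"wx":0,"wy":0,"wz":-15,"claw":0.6}]'
python3 -c "
from h import *
st()"
```

```text
clock: 6.12
position: [0.524, -0.0289, 0.1355]
ee_rot: [2.815, 1.39, 0.006]
force: [-0.3, 0.8, 16.7]
width: 0.702
t 6.12 p [ 0.524  -0.0289  0.1355] yaw 52.6 tilt [ 0.004  0.    -1.   ] q [ 0.25  0.42 -0.4   1.92  0.22  0.83 -0.91] F [-0.3  0.8 16.7] T [ 0.01  0.08 -0.21] w 0.702
```

```bash
python3 -m handwheel '[{"tx":0,"ty":0,"tz":0,"wx":0,"wy":0,"wz":-3,"claw":0.6},{"tx":0,"ty":0,"tz":0,"wx":0,"wy":0,"wz":-6,"claw":0.6},{"tx":0,"ty":0,"tz":0,"wx":0,"wy":0,"wz":-8,"claw":0.6}]'
python3 -c "
from h import *
st()"
```

```text
clock: 6.37
position: [0.524, -0.0289, 0.1355]
ee_rot: [2.711, 1.584, 0.006]
force: [0.2, 0.5, 17.6]
width: 0.699
t 6.37 p [ 0.524  -0.0289  0.1355] yaw 60.6 tilt [ 0.004  0.    -1.   ] q [ 0.28  0.43 -0.43  1.92  0.24  0.84 -0.79] F [ 0.2  0.5 17.6] T [ 0.04  0.03 -0.22] w 0.699
```

```bash
for i in 1; do python3 -m handwheel '[{"tx":0,"ty":0,"tz":0,"wx":0,"wy":0,"wz":-2,"claw":0.6},{"tx":0,"ty":0,"tz":0,"wx":0,"wy":0,"wz":-4,"claw":0.6}]'; done
python3 -c "
from h import *
st()"
python3 -m handwheel '[{"tx":0,"ty":0,"tz":0,"wx":0,"wy":0,"wz":-2,"claw":0.6},{"tx":0,"ty":0,"tz":0,"wx":0,"wy":0,"wz":-4,"claw":0.6}]' >/dev/null
python3 -c "
from h import *
st()"
```

```text
clock: 6.53
position: [0.524, -0.0289, 0.1355]
ee_rot: [2.655, 1.676, 0.006]
force: [-0.3, 0.4, 16.9]
width: 0.697
t 6.53 p [ 0.524  -0.0289  0.1355] yaw 64.5 tilt [ 0.004  0.    -1.   ] q [ 0.29  0.43 -0.45  1.92  0.25  0.84 -0.73] F [-0.3  0.4 16.9] T [ 0.03  0.05 -0.13] w 0.697
t 6.7 p [ 0.524  -0.0289  0.1355] yaw 68.5 tilt [ 0.004  0.    -1.   ] q [ 0.31  0.44 -0.47  1.92  0.26  0.84 -0.67] F [-0.3 -0.7 16.3] T [-0.04  0.1  -0.17] w 0.699
```

```bash
python3 -m handwheel '[{"tx":0,"ty":0,"tz":0,"wx":0,"wy":0,"wz":-2,"claw":0.6},{"tx":0,"ty":0,"tz":0,"wx":0,"wy":0,"wz":-4,"claw":0.6}]' >/dev/null
python3 -c "
from h import *
st()"
```

```text
t 6.87 p [ 0.5239 -0.0289  0.1355] yaw 72.5 tilt [ 0.004  0.    -1.   ] q [ 0.32  0.44 -0.48  1.91  0.27  0.85 -0.61] F [-0.5 -0.6 18.3] T [-0.03  0.14 -0.17] w 0.695
```

```bash
python3 -m handwheel '[{"tx":0,"ty":0,"tz":0,"wx":0,"wy":0,"wz":-2,"claw":0.6},{"tx":0,"ty":0,"tz":0,"wx":0,"wy":0,"wz":-4,"claw":0.6}]' >/dev/null
python3 -c "
from h import *
st()"
```

```text
t 7.03 p [ 0.5239 -0.0289  0.1355] yaw 76.5 tilt [ 0.004  0.    -1.   ] q [ 0.33  0.44 -0.5   1.91  0.28  0.85 -0.55] F [-0.5 -0.2 17.4] T [-0.06  0.14 -0.28] w 0.698
```

```bash
python3 -m handwheel '[{"tx":0,"ty":0,"tz":0,"wx":0,"wy":0,"wz":-2,"claw":0.6},{"tx":0,"ty":0,"tz":0,"wx":0,"wy":0,"wz":-2,"claw":0.6}]' >/dev/null
python3 - <<'E'
from h import *
st()
im,d=vision.get_image("top"); cv2.imwrite("pics/top2.png",cv2.resize(im[150:300,240:440],None,fx=4,fy=4))
im,d=vision.get_image("scene"); cv2.imwrite("pics/scene2.png",im)
E
```

```text
t 7.2 p [ 0.5239 -0.0289  0.1355] yaw 78.5 tilt [ 0.004  0.    -1.   ] q [ 0.34  0.44 -0.51  1.91  0.28  0.85 -0.52] F [-0.1  0.4 18. ] T [-0.05  0.12 -0.15] w 0.697
```

View pics/scene2.png

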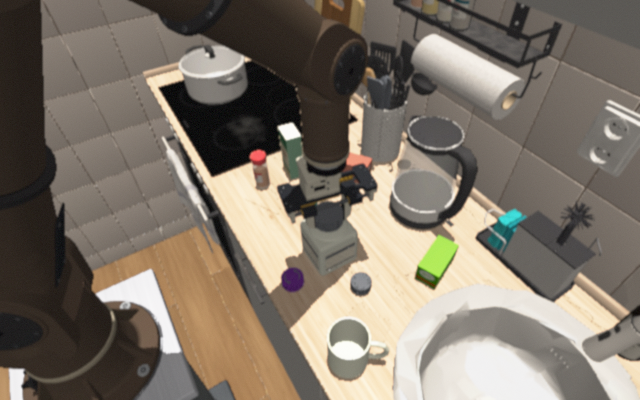

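The tub still stands where it was (329,245), unturned, with the gripper on the cap. I keep turning in small steps.

```bash
python3 -m handwheel '[{"tx":0,"ty":0,"tz":0,"wx":0,"wy":0,"wz":-2,"claw":0.6},{"tx":0,"ty":0,"tz":0,"wx":0,"wy":0,"wz":-4,"claw":0.6}]' >/dev/null
python3 -c "
from h import *
st()"
```

```text
t 7.47 p [ 0.5237 -0.0291  0.1354] yaw 82.5 tilt [ 0.004 -0.    -1.   ] q [ 0.35  0.45 -0.53  1.91  0.29  0.85 -0.46] F [-1.7 -0.6 19.3] T [-0.16  0.37 -0.75] w 0.699
```

```bash
python3 -m handwheel '[{"tx":0,"ty":0,"tz":0,"wx":0,"wy":0,"wz":-2,"claw":0.6},{"tx":0,"ty":0,"tz":0,"wx":0,"wy":0,"wz":-4,"claw":0.6}]' >/dev/null
python3 -c "
from h import *
st()"
```

```text
t 7.63 p [ 0.5237 -0.0292  0.1355] yaw 86.4 tilt [ 0.004 -0.    -1.   ] q [ 0.36  0.45 -0.54  1.91  0.3   0.86 -0.4 ] F [-1.4 -0.8 17.5] T [-0.19  0.3  -0.89] w 0.693
```

That is the open stop: 0.75 and then 0.89 N·m. I back off a little and look at the tub.

```bash
python3 -m handwheel '[{"tx":0,"ty":0,"tz":0,"wx":0,"wy":0,"wz":2,"claw":0.6},{"tx":0,"ty":0,"tz":0,"wx":0,"wy":0,"wz":4,"claw":0.6}]' >/dev/null
python3 - <<'E'
from h import *
st()
im,d=vision.get_image("scene"); cv2.imwrite("pics/scene3.png",im)
a=cv2.imread("pics/scene2.png"); 
s=(slice(200,300),slice(280,380))
cv2.imwrite("pics/cmp3.png",np.hstack([cv2.resize(x[s],None,fx=4,fy=4) for x in (a,im)]))
dif=np.abs(a.astype(int)-im).max(2)[s]; dif=dif[28:]; print("diff",dif.mean(),dif.max())
P=cloud("scene",d);q=P[(d>0)&(P[...,2]>.02)&(P[...,2]<.1)&(np.hypot(P[...,0]-.524,P[...,1]+.03)<.075)]
P0=cloud("scene",np.load("scene0.npy"));q0=P0[(P0[...,2]>.02)&(P0[...,2]<.1)&(np.hypot(P0[...,0]-.524,P0[...,1]+.03)<.075)]
for z in (q0,q):
    for lo in (.02,.05):
        b=z[(z[:,2]>lo)&(z[:,2]<lo+.04)]
        # visible faces: -x face and -y face
        fx=b[(b[:,1]>-.065)&(b[:,1]<.005)&(b[:,0]<.49)]; fy=b[(b[:,0]>.49)&(b[:,0]<.56)&(b[:,1]<-.06)]
        print(len(fx),len(fy),np.polyfit(fx[:,1]+.03,fx[:,0],1).round(4),np.polyfit(fy[:,0]-.524,fy[:,1],1).round(4))
E
```

```text
t 7.8 p [ 0.5237 -0.0292  0.1354] yaw 82.3 tilt [ 0.004 -0.    -1.   ] q [ 0.35  0.45 -0.53  1.91  0.29  0.85 -0.46] F [-1.2 -2.5 19.1] T [-0.26  0.26 -0.09] w 0.701
diff 3.9475 105
133 272 [0.0113 0.4727] [-0.0149 -0.0799]
149 293 [0.0117 0.4728] [-0.0121 -0.0798]
145 262 [-0.0268  0.473 ] [ 0.0266 -0.0798]
161 285 [-0.0279  0.473 ] [ 0.027  -0.0797]
```

View pics/cmp3.png

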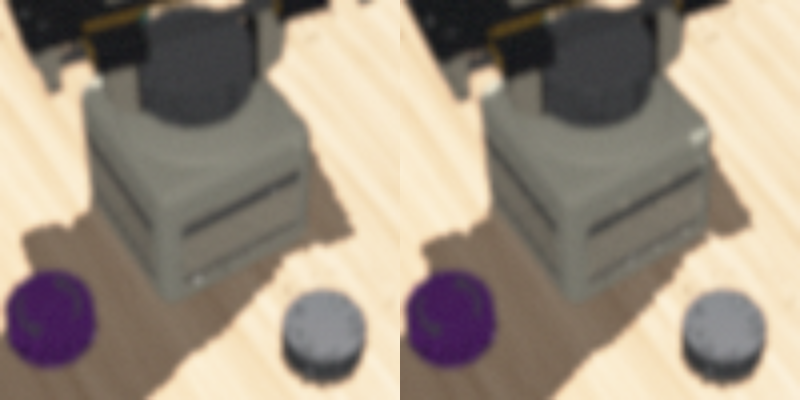

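The tub turned about 2.3° anticlockwise while I was against the stop, and it has not shifted (faces still at 0.473 and -0.080). The torque is now relieved, inside the open window. I let off the push and watch the pull.

```bash
python3 -m handwheel '[{"tx":0,"ty":0,"tz":-0.2,"wx":0,"wy":0,"wz":0,"claw":0.6},{"tx":0,"ty":0,"tz":-0.4,"wx":0,"wy":0,"wz":0,"claw":0.6},{"tx":0,"ty":0,"tz":-0.6,"wx":0,"wy":0,"wz":0,"claw":0.6},{"tx":0,"ty":0,"tz":-0.7,"wx":0,"wy":0,"wz":0,"claw":0.6},{"tx":0,"ty":0,"tz":-0.7,"wx":0,"wy":0,"wz":0,"claw":0.6}]'
python3 -c "
from h import *
st()"
```

```text
clock: 8.27
position: [0.5224, -0.0291, 0.1407]
ee_rot: [2.363, 2.07, 0.001]
force: [3.3, -0.0, -0.4]
width: 0.699
t 8.27 p [ 0.5224 -0.0291  0.1407] yaw 82.4 tilt [ 0.001  0.    -1.   ] q [ 0.35  0.44 -0.53  1.91  0.29  0.87 -0.45] F [ 3.3 -0.  -0.4] T [-0.06 -0.9   0.03] w 0.699
```

```bash
python3 -m handwheel '[{"tx":0,"ty":0.06,"tz":0,"wx":0,"wy":0,"wz":0,"claw":0.6},{"tx":0,"ty":0.08,"tz":-0.1,"wx":0,"wy":0,"wz":0,"claw":0.6},{"tx":0,"ty":0.08,"tz":-0.2,"wx":0,"wy":0,"wz":0,"claw":0.6},{"tx":0,"ty":0.08,"tz":-0.3,"wx":0,"wy":0,"wz":0,"claw":0.6},{"tx":0,"ty":0.08,"tz":-0.3,"wx":0,"wy":0,"wz":0,"claw":0.6}]'
python3 -c "
from h import *
st()"
```

```text
clock: 8.68
position: [0.5225, -0.0294, 0.1436]
ee_rot: [-2.363, -2.07, 0.001]
force: [2.2, -1.3, -1.4]
width: 0.703
t 8.68 p [ 0.5225 -0.0294  0.1436] yaw 82.4 tilt [-0.001 -0.    -1.   ] q [ 0.35  0.44 -0.53  1.9   0.28  0.88 -0.45] F [ 2.2 -1.3 -1.4] T [-0.12 -0.29  0.03] w 0.703
```

It comes free: about -1 N at 3 mm above rest. I keep lifting and check.

```bash
python3 -m handwheel '[{"tx":0,"ty":0.03,"tz":-0.3,"wx":0,"wy":0,"wz":0,"claw":0.6},{"tx":0,"ty":0.03,"tz":-0.6,"wx":0,"wy":0,"wz":0,"claw":0.6},{"tx":0,"ty":0.03,"tz":-0.9,"wx":0,"wy":0,"wz":0,"claw":0.6}]'
python3 -c "
from h import *
st()"
```

```text
clock: 8.93
position: [0.5228, -0.0292, 0.1529]
ee_rot: [-2.362, -2.07, 0.001]
force: [-0.8, 0.1, -0.8]
width: 0.695
t 8.93 p [ 0.5228 -0.0292  0.1529] yaw 82.5 tilt [-0.001  0.    -1.   ] q [ 0.36  0.43 -0.54  1.89  0.27  0.9  -0.44] F [-0.8  0.1 -0.8] T [-0.03 -0.09  0.04] w 0.695
```

```bash
python3 -m handwheel '[{"tx":0,"ty":0,"tz":-1,"wx":0,"wy":0,"wz":0,"claw":0.6},{"tx":0,"ty":0,"tz":-3,"wx":0,"wy":0,"wz":0,"claw":0.6},{"tx":0,"ty":0,"tz":-5,"wx":0,"wy":0,"wz":0,"claw":0.6},{"tx":2,"ty":-1.5,"tz":-5.5,"wx":0,"wy":0,"wz":0,"claw":0.6},{"tx":4,"ty":-3,"tz":-5.5,"wx":0,"wy":0,"wz":0,"claw":0.6},{"tx":6,"ty":-4.5,"tz":-5.5,"wx":0,"wy":0,"wz":0,"claw":0.6},{"tx":8.5,"ty":-6.5,"tz":-5.5,"wx":0,"wy":0,"wz":0,"claw":0.6},{"tx":11.1,"ty":-8.3,"tz":-4,"wx":0,"wy":0,"wz":0,"claw":0.6},{"tx":11.1,"ty":-8.3,"tz":-1,"wx":0,"wy":0,"wz":0,"claw":0.6},{"tx":11.1,"ty":-8.3,"tz":0,"wx":0,"wy":0,"wz":0,"claw":0.6},{"tx":11.1,"ty":-8.3,"tz":0,"wx":0,"wy":0,"wz":0,"claw":0.6}]'
python3 - <<'E'
from h import *
st()
for n in("top","scene"):
    im,d=vision.get_image(n); cv2.imwrite(f"pics/{n}4.png",im)
E
```

```text
clock: 9.85
position: [0.454, 0.0907, 0.1512]
ee_rot: [-2.361, -2.07, 0.006]
force: [-0.5, 0.3, -0.3]
width: 0.695
t 9.85 p [0.454  0.0907 0.1512] yaw 82.5 tilt [-0.004 -0.001 -1.   ] q [ 0.17  0.35 -0.6   2.03  0.26  0.85 -0.71] F [-0.5  0.3 -0.3] T [-0.03 -0.12 -0.02] w 0.695
```

View pics/scene4.png

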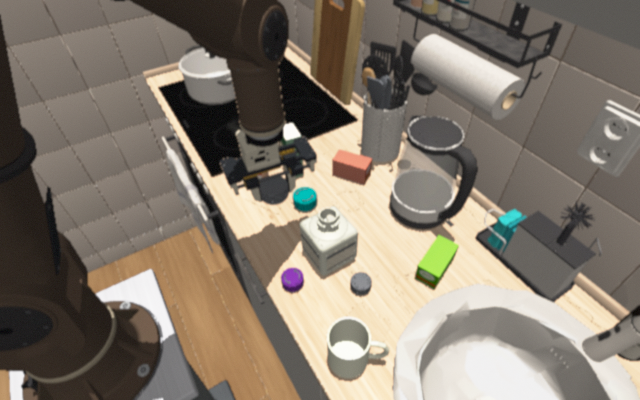

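View pics/top4.png

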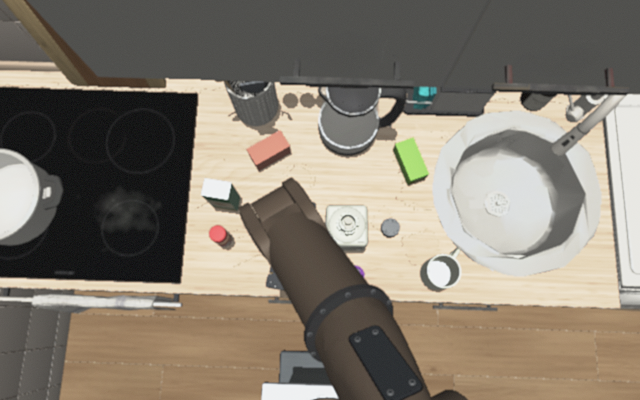

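The neck is open (scene 329,217) and the cap is in the gripper (275,190). The spot below is free, so I lower.

```bash
python3 -m handwheel '[{"tx":0,"ty":0,"tz":2,"wx":0,"wy":0,"wz":0,"claw":0.6},{"tx":0,"ty":0,"tz":4.5,"wx":0,"wy":0,"wz":0,"claw":0.6},{"tx":0,"ty":0,"tz":7,"wx":0,"wy":0,"wz":0,"claw":0.6},{"tx":0,"ty":0,"tz":9,"wx":0,"wy":0,"wz":0,"claw":0.6},{"tx":0,"ty":0,"tz":10.5,"wx":0,"wy":0,"wz":0,"claw":0.6},{"tx":0,"ty":0,"tz":11.8,"wx":0,"wy":0,"wz":0,"claw":0.6},{"tx":0,"ty":0,"tz":12.3,"wx":0,"wy":0,"wz":0,"claw":0.6},{"tx":0,"ty":0,"tz":12.5,"wx":0,"wy":0,"wz":0,"claw":0.6},{"tx":0,"ty":0,"tz":12.5,"wx":0,"wy":0,"wz":0,"claw":0.6}]'
python3 -c "
from h import *
st()"
```

```text
clock: 10.7
position: [0.4564, 0.0913, 0.0282]
ee_rot: [2.364, 2.069, 0.001]
force: [-0.2, -0.7, -0.5]
width: 0.695
t 10.7 p [0.4564 0.0913 0.0282] yaw 82.4 tilt [ 0.001 -0.    -1.   ] q [ 0.05  0.54 -0.47  2.14  0.46  0.56 -0.89] F [-0.2 -0.7 -0.5] T [-0.04 -0.06  0.03] w 0.695
```

```bash
python3 -m handwheel '[{"tx":0,"ty":0,"tz":0.2,"wx":0,"wy":0,"wz":0,"claw":0.6},{"tx":0,"ty":0,"tz":0.4,"wx":0,"wy":0,"wz":0,"claw":0.6},{"tx":0,"ty":0,"tz":0.6,"wx":0,"wy":0,"wz":0,"claw":0.6},{"tx":0,"ty":0,"tz":0.7,"wx":0,"wy":0,"wz":0,"claw":0.6},{"tx":0,"ty":0,"tz":0.7,"wx":0,"wy":0,"wz":0,"claw":0.6}]'
python3 -c "
from h import *
st()"
```

```text
clock: 11.12
position: [0.4554, 0.0916, 0.0206]
ee_rot: [2.363, 2.07, -0.0]
force: [0.0, -0.1, 0.1]
width: 0.699
t 11.12 p [0.4554 0.0916 0.0206] yaw 82.4 tilt [ 0. -0. -1.] q [ 0.04  0.55 -0.46  2.14  0.47  0.54 -0.9 ] F [ 0.  -0.1  0.1] T [ 0.01 -0.07 -0.03] w 0.699
```

```bash
python3 -m handwheel '[{"tx":0,"ty":0,"tz":0.05,"wx":0,"wy":0,"wz":0,"claw":0.6},{"tx":0,"ty":0,"tz":0.1,"wx":0,"wy":0,"wz":0,"claw":0.6},{"tx":0,"ty":0,"tz":0.1,"wx":0,"wy":0,"wz":0,"claw":0.6}]'
python3 -c "
from h import *
st()"
```

```text
clock: 11.37
position: [0.4555, 0.0916, 0.0196]
ee_rot: [2.363, 2.07, -0.0]
force: [-0.3, 0.3, -0.9]
width: 0.701
t 11.37 p [0.4555 0.0916 0.0196] yaw 82.4 tilt [-0. -0. -1.] q [ 0.04  0.55 -0.46  2.14  0.47  0.54 -0.91] F [-0.3  0.3 -0.9] T [-0.03 -0.04 -0.04] w 0.701
```

```bash
python3 -m handwheel '[{"tx":0,"ty":0,"tz":0.05,"wx":0,"wy":0,"wz":0,"claw":0.6},{"tx":0,"ty":0,"tz":0.1,"wx":0,"wy":0,"wz":0,"claw":0.6},{"tx":0,"ty":0,"tz":0.15,"wx":0,"wy":0,"wz":0,"claw":0.6},{"tx":0,"ty":0,"tz":0.15,"wx":0,"wy":0,"wz":0,"claw":0.6}]'
python3 -c "
from h import *
st()"
```

```text
clock: 11.7
position: [0.4555, 0.0916, 0.0181]
ee_rot: [2.363, 2.07, 0.0]
force: [-0.4, -0.6, 1.1]
width: 0.694
t 11.7 p [0.4555 0.0916 0.0181] yaw 82.4 tilt [ 0. -0. -1.] q [ 0.04  0.56 -0.46  2.14  0.47  0.54 -0.91] F [-0.4 -0.6  1.1] T [-0.07 -0.07 -0.01] w 0.694
```

```bash
python3 -m handwheel '[{"tx":0,"ty":0,"tz":0.05,"wx":0,"wy":0,"wz":0,"claw":0.6},{"tx":0,"ty":0,"tz":0.08,"wx":0,"wy":0,"wz":0,"claw":0.6},{"tx":0,"ty":0,"tz":0.08,"wx":0,"wy":0,"wz":0,"claw":0.6}]'
python3 -c "
from h import *
st()"
```

```text
clock: 11.95
position: [0.4555, 0.0916, 0.0174]
ee_rot: [2.363, 2.07, 0.0]
force: [-0.5, 0.3, 2.8]
width: 0.695
t 11.95 p [0.4555 0.0916 0.0174] yaw 82.4 tilt [ 0. -0. -1.] q [ 0.03  0.56 -0.46  2.14  0.48  0.54 -0.91] F [-0.5  0.3  2.8] T [-0.05  0.05 -0.01] w 0.695
```

Contact at 2.8 N, following the spring's slope. I open gently and then retreat upward.

```bash
python3 -m handwheel '[{"tx":0,"ty":0,"tz":0,"wx":0,"wy":0,"wz":0,"claw":0.75},{"tx":0,"ty":0,"tz":0,"wx":0,"wy":0,"wz":0,"claw":0.85},{"tx":0,"ty":0,"tz":0,"wx":0,"wy":0,"wz":0,"claw":1},{"tx":0,"ty":0,"tz":0,"wx":0,"wy":0,"wz":0,"claw":1},{"tx":0,"ty":0,"tz":0,"wx":0,"wy":0,"wz":0,"claw":1},{"tx":0,"ty":0,"tz":-1,"wx":0,"wy":0,"wz":0,"claw":1},{"tx":0,"ty":0,"tz":-3,"wx":0,"wy":0,"wz":0,"claw":1},{"tx":0,"ty":0,"tz":-6,"wx":0,"wy":0,"wz":0,"claw":1},{"tx":0,"ty":0,"tz":-10,"wx":0,"wy":0,"wz":0,"claw":1},{"tx":0,"ty":0,"tz":-14,"wx":0,"wy":0,"wz":0,"claw":1},{"tx":0,"ty":0,"tz":-18,"wx":0,"wy":0,"wz":0,"claw":1},{"tx":0,"ty":0,"tz":-20,"wx":0,"wy":0,"wz":0,"claw":1}]'
python3 - <<'E'
from h import *
st()
for n in("top","scene","wrist"):
    im,d=vision.get_image(n); cv2.imwrite(f"pics/{n}5.png",im); 
    if n!="wrist":
        np.save(n+"5.npy",d); P=cloud(n,d)
        q=P[(d>0)&(np.hypot(P[...,0]-.455,P[...,1]-.092)<.042)&(P[...,2]>.01)&(P[...,2]<.06)]
        if len(q)>20:
            t=q[q[:,2]>.028];A=np.c_[t[:,:2]-t[:,:2].mean(0),np.ones(len(t))];print(n,len(q),np.percentile(q[:,2],95).round(4),((t.min(0)+t.max(0))/2).round(3),(t.max(0)-t.min(0)).round(3))
    if n=="scene":
        for lab in ["descaler_tub","cap_grip","tea_carton","green_carton","paprika_jar","salt_box","mug"]:
            for r in nets.cut_out(lab,n)[:5]:
                if r["score"]<.3: continue
                q=P[r["region"]&(d>0)]; z=np.percentile(q[:,2],95); t=q[q[:,2]>z-.012]
                print(lab,round(r["score"],2),np.round(r["uv"]),z.round(3),((t.min(0)+t.max(0))/2)[:2].round(3))
        b=P[(d>0)&(P[...,2]>.03)&(P[...,2]<.09)]
        fx=b[(b[:,1]>-.065)&(b[:,1]<.005)&(b[:,0]<.49)&(b[:,0]>.46)]; fy=b[(b[:,0]>.49)&(b[:,0]<.56)&(b[:,1]<-.06)&(b[:,1]>-.1)]
        print(np.polyfit(fx[:,1]+.03,fx[:,0],1).round(4),np.polyfit(fy[:,0]-.524,fy[:,1],1).round(4))
E
```

```text
clock: 12.95
position: [0.4564, 0.0928, 0.2225]
ee_rot: [2.36, 2.07, 0.007]
force: [1.9, 0.3, -0.7]
width: 0.995
t 12.95 p [0.4564 0.0928 0.2225] yaw 82.5 tilt [ 0.005  0.001 -1.   ] q [ 0.23  0.26 -0.65  1.93  0.19  1.   -0.64] F [ 1.9  0.3 -0.7] T [-0.   -0.2   0.01] w 0.995
scene 563 0.0376 [0.455 0.09  0.034] [0.064 0.063 0.012]
descaler_tub 0.63 [326. 240.] 0.136 [ 0.523 -0.032]
cap_grip 0.89 [282. 226.] 0.037 [0.455 0.09 ]
cap_grip 0.85 [302. 197.] 0.038 [0.555 0.14 ]
cap_grip 0.7 [294. 279.] 0.029 [ 0.412 -0.056]
cap_grip 0.68 [360. 281.] 0.028 [ 0.534 -0.144]
tea_carton 0.63 [353. 165.] 0.061 [0.723 0.171]
green_carton 0.94 [434. 264.] 0.053 [ 0.708 -0.196]
paprika_jar 0.74 [261. 170.] 0.108 [0.491 0.265]
salt_box 0.71 [293. 163.] 0.129 [0.538 0.183]
salt_box 0.58 [435. 263.] 0.053 [ 0.709 -0.195]
mug 0.77 [348. 342.] 0.092 [ 0.427 -0.26 ]
[-0.0271  0.473 ] [ 0.0311 -0.0798]
```

View pics/scene5.png

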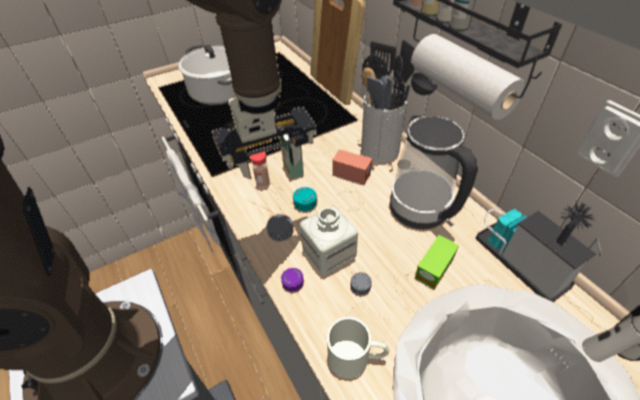

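View pics/wrist5.png

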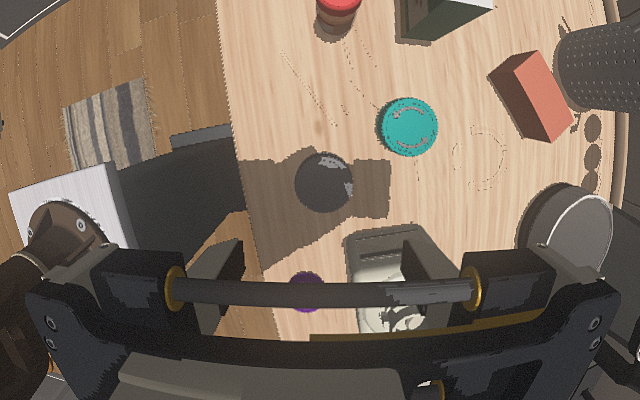

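The scene picture shows the cap flat on the worktop (280,228), its top at 0.037 m (36 mm expected), with the tub open (329,217) and the other things where they were. The wrist view shows the same, with the cap at (323,181). I settle the arm and hand in.

```bash
python3 -m handwheel '[{"tx":0,"ty":0,"tz":0,"wx":0,"wy":0,"wz":0,"claw":1},{"tx":0,"ty":0,"tz":0,"wx":0,"wy":0,"wz":0,"claw":1},{"tx":0,"ty":0,"tz":0,"wx":0,"wy":0,"wz":0,"claw":1}]'
python3 -c "
from h import *
st(); print(arm.sign_off())"
```

```text
clock: 13.7
position: [0.4554, 0.0917, 0.2171]
ee_rot: [-2.363, -2.07, 0.001]
force: [-1.2, -0.4, 0.0]
width: 1.0
t 13.7 p [0.4554 0.0917 0.2171] yaw 82.5 tilt [-0.  0. -1.] q [ 0.22  0.27 -0.64  1.94  0.19  0.99 -0.64] F [-1.2 -0.4  0. ] T [ 0.02 -0.14  0.03] w 1.0
the job is handed in; nothing more can be done
None
```

The tub is open and its cap lies flat on the worktop beside it, but I twisted the tub by about 2.3° anticlockwise on the way. I handed the job in at 13.7 s.

- **Opening:** I gripped the large grey cap and pressed it down about 5 mm. I held it down with 13 to 20 N while turning it about 60–64° anticlockwise to the open stop. Then I backed off 4°, let the push off and lifted it with about 1 N of pull.
- **Tub twist:** my last turning step reached 0.89 N·m against the stop, over the 0.8 N·m limit, and that step likely turned the tub. Its faces show no measurable shift or tipping. I left the small turn rather than risk nudging the tub back.
- **Last checks:** the cap is at about (0.455, 0.09) with its top at 37 mm, against 36 mm expected. Nothing was touching the gripper at hand-in. The other things measured where they were, except the salt box, which the gripper partly hid so its reading was off. It looked untouched in the picture.

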